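# Lay out the packing supplies on the shelf board

## Robot

A 6-joint arm with a two-finger parallel gripper is mounted at the origin on the work surface. World frame = base frame: x ahead of the robot, y to its left, z up, the work surface at z = 0. Lengths are in m, angles in degrees, forces in N, time in s.
With the tool pointing down it reaches from about 0.4 to 0.825 m from the base axis. Payload 7 kg.
Tool frame: the origin (TCP) lies on the centre line of the jaws, within the pads' length; the fingertips stand 11 mm ahead of it and the grasp point (between the pads) lies 8 mm behind it; z points along the fingers, y is the direction in which the jaws open and shut (so a half turn about z gives the same grasp; the last joint's range is limited). The gripper opens to 88 mm and grips with 3 to 60 N. Pads are 19 mm wide; open, the fingers measure 130 mm over their backs; the gripper's body (78 mm by 193 mm) begins 47 mm behind the grasp point.
Start: joints at [87.554, 20.546, 0.682, 0, -70.136, -16.507], TCP at [0.219, 0.638, 0.238] pointing down, gripper open.
Joint ranges: [-176.03, 176.03], [-82.01, 121.73], [-58.28, 71.71], [-173.87, 95.51], [-174.79, -0.11], [-173.66, 173.66]. Speed limits (degrees/s): [136.94, 136.94, 172.46, 180, 180, 180].

## Interface

Orientations are given as [roll, pitch, yaw] about the fixed x, y, z axes, in that order (R = Rz(yaw) Ry(pitch) Rx(roll)).
In Python, from plant import ctrl, cams, order gives the robot as it stands.
- The arm moves only by the tool jog_arm, never from a script. Its argument "motion" is a list of rows, each an object with "offset": the shift along the tool's x, y, z in mm, a list of three; "roll": the turn about the tool's z in rad; "hand": the finger opening in mm, from 0 to 87.6. A call has 1 to 20 rows; each row is the pose to reach, as a shift and turn from the pose commanded when the call began, along the tool's axes at that moment; what a row does not reach only later rows make up. A row lasts 1/12 s, in which the tool goes at most 41.7 mm and 7.16 degrees, less where a joint would pass 70% of its speed; a pose out of reach is approached as far as the arm can. A call with a gripper value outside its range is refused whole. The fingers move at their own pace and stop on an object; the grip force is fixed at half the most. Time passes only in rows, so rows that repeat a pose let the fingers close. It gives the time, the measured TCP pose, the force and the opening at its end, in the units of the state.
- ctrl.get_obs(): the state, without advancing time (a new reading comes with each control period).
- cams.snapshot(name): name is "side" or "top"; returns a dict with "img" (420x560x3 uint8, red, green, blue), "K" (3x3 intrinsics, pixels), "cam_to_world" (4x4, takes a point from camera to world coordinates). Camera axes: x right, y down, z forward; pixel columns grow to the right and rows downward; lengths in m; the calibration is good to about 2 mm. A picture is of the moment at which its call begins. There is no depth.
- order.close_job(): hands the job in, once; it reports no verdict.
The state is a dict: "clock": time; "joint_pos": joint angles; "qvel": joint speeds; "tau": joint torques, N m; "tool_pos": TCP position; "orientation": TCP orientation; "force": force on the tool from outside, world axes, zero at the start; "moment": the same for the moment, N m; "opening": finger opening in m.
Only numpy, scipy, OpenCV 4.12 (cv2) and the standard library are available. Lean on these libraries where they do the work, as an engineer would, in place of code of your own. Each camera call takes 0.05 s, during which the arm holds its last target. There are 200 camera calls.

## Task

Lay out the packing corner on the grey shelf board: put the tan tape roll flat in the middle of the cork pad and the black tape roll flat and centred on top of it, and stand the white-capped amber jar on the board midway between the cork pad and the yellow tray. Stand the red tin straight behind the tape stack and the blue tin straight behind the yellow tray (behind: square to the board's long edge, on the side away from the robot), each leaving a gap of about 35 mm to what it stands behind. Everything stands upright, and the black-capped green jar stays where it is.

Things in the scene. Friction and masses are not known exactly. Their poses are not given: they have to be found in the camera images.
- shelf_board: Fixed grey steel shelf board on the table, 240 mm deep (its x), 360 mm long (its y), 20 mm thick, a thin bright line along each long edge. Origin: centre of its underside; x points away from the robot, y left; turned by up to 0.3 rad. Cork pad and yellow tray are fixed on it, centred at board x = -50 mm, y = +120 and -120 mm; which is at which end changes.
- cork_pad: Fixed round cork pad on the shelf board, 90 mm across, 4 mm thick. Origin: centre of its underside, on the board's top. Its axes are parallel to the board's.
- yellow_tray: Fixed open yellow metal tray on the shelf board, with some small hardware in it: 90 mm deep (x), 100 mm long (y), 35 mm high. Origin: centre of its underside, on the board's top. Its axes are parallel to the board's.
- tan_tape: Loose tan tape roll lying flat on the table: ring 66 mm across, hole 38 mm, 40 mm high. Origin: centre of its underside, z up.
- black_tape: Loose black tape roll lying flat on the table: ring 54 mm across, hole 32 mm, 20 mm high. Origin: centre of its underside, z up.
- amber_jar: Loose closed amber glass jar with a white cap and a paper label, standing: 56 mm across, 80 mm high with its cap. Origin: centre of its underside, z up.
- red_tin: Loose closed red tin with steel rims, standing: 60 mm across, 70 mm high. Origin: centre of its underside, z up.
- blue_tin: Loose closed blue tin with steel rims, standing: 60 mm across, 70 mm high. Origin: centre of its underside, z up.
- green_jar: Loose green glass jar with a black cap, standing among the supplies, 56 mm across, 80 mm high; not part of the job, to be left where it is. Origin: centre of its underside, z up.
There are look-alikes about, which are no part of the job. Of the things like the black_tape, leave any that is purple; of the rest the larger one is meant.

How it is judged (in metres and radians):
At the end, for the whole second after the job is handed in: On the board, upright, released, at rest: tan roll within 12 mm of the pad's centre, black roll on it within 10 mm, amber jar within 15 mm of midway, red tin behind stack and blue tin behind tray, gaps 15 to 55 mm, sideways within 15 mm. Green jar upright and moved under 20 mm (horizontal distance between tan_tape and cork_pad below 0.012 m and z of tan_tape in the frame of cork_pad between 0 and 0.008 m and horizontal distance between black_tape and tan_tape below 0.01 m and z of black_tape in the frame of cork_pad between 0.04 and 0.048 m and x of amber_jar in the frame of shelf_board between -0.065 and -0.035 m and y of amber_jar in the frame of shelf_board between -0.015 and 0.015 m and x of red_tin in the frame of cork_pad between 0.078 and 0.118 m and y of red_tin in the frame of cork_pad between -0.015 and 0.015 m and x of blue_tin in the frame of yellow_tray between 0.09 and 0.13 m and y of blue_tin in the frame of yellow_tray between -0.015 and 0.015 m and z of amber_jar in the frame of shelf_board between 0.016 and 0.024 m and z of red_tin in the frame of shelf_board between 0.016 and 0.024 m and z of blue_tin in the frame of shelf_board between 0.016 and 0.024 m and angle between each of tan_tape, black_tape, amber_jar, red_tin, blue_tin, green_jar's own z axis and vertical below 0.1 rad and linear speed of each of tan_tape, black_tape, amber_jar, red_tin, blue_tin below 0.02 m/s and distance of green_jar from where it was at the start of the episode below 0.02 m); the robot touches nothing.
It fails at once if the green jar is pushed more than 20 mm or knocked over (distance of green_jar from where it was at the start of the episode above 0.02 m or angle between green_jar's own z axis and vertical above 0.5 rad).
It fails at once if a jar or tin is tipped over (angle between any of amber_jar, red_tin, blue_tin's own z axis and vertical above 0.8 rad).
It also fails if it takes over 128 s, if anything falls off the work surface, if the arm or the gripper's body presses on something with over 40 N, if the wrist force passes 120 N, or if a joint passes its speed limit or range.

## Working session

There is one attempt and no reset: what is moved stays moved. The work goes in short steps, Python scripts to look and compute and a tool call to move; the robot and the scene stay as the last step left them, time stands still between calls to the robot, and variables do not carry over. Pictures are saved under pics/ and viewed, about 12 in all and at most 16, crops included, and the job is handed in when it is done.

Besides the shell and the picture viewer there is one more tool, called after "Request:" by a JSON object that holds its "api" and its "payload". jog_arm: Moves the arm, as the interface text tells. Its arguments: {"type":"object","properties":{"motion":{"type":"array"}},"required":["motion"]}

```bash
mkdir -p pics; ls; python3 - <<'E'
from plant import ctrl,cams,order
import cv2
o=ctrl.get_obs(); print(o)
for n in("top","side"):
    s=cams.snapshot(n); cv2.imwrite(f"pics/{n}0.png",s["img"][:,:,::-1]); print(n,s["K"],s["cam_to_world"])
E
```

```text
pics
{'clock': 0.0, 'joint_pos': array([ 8.75532740e+01,  2.05914902e+01,  6.33839682e-01, -2.06003668e-02,
       -7.01371112e+01, -1.65080936e+01]), 'qvel': array([ 0.03757014,  0.04759431, -0.03815864,  0.00671171,  0.0055806 ,
        0.08145826]), 'tau': array([ 9.17509860e-04, -5.82721531e+01,  2.93050039e+01,  6.99746042e+00,
        6.99714728e-03, -1.45507329e-04]), 'tool_pos': array([0.21910957, 0.63793999, 0.23662106]), 'orientation': array([ 1.79903641e+02, -8.36188360e-03, -1.89618280e+01]), 'force': array([-0.80992517,  0.04392563,  0.87899757]), 'moment': array([-0.02057884, -0.00373875, -0.03134173]), 'opening': 0.08741580821905225}
top [[476.10686291   0.         280.78823704]
 [  0.         476.10686291 213.02998403]
 [  0.           0.           1.        ]] [[ 0.02153448 -0.99504873  0.09702722  0.3362383 ]
 [-0.99934372 -0.02425117 -0.02690738 -0.07959436]
 [ 0.02912718 -0.09638411 -0.99491794  1.297759  ]
 [ 0.          0.          0.          1.        ]]
side [[385.43249732   0.         274.7612778 ]
 [  0.         385.43249732 203.53391374]
 [  0.           0.           1.        ]] [[ 0.92862278 -0.23651948  0.28586406  0.20469845]
 [-0.37058359 -0.62885141  0.68353032 -0.74351269]
 [ 0.01809779 -0.74067836 -0.67161599  0.69213213]
 [ 0.          0.          0.          1.        ]]
```

View pics/top0.png

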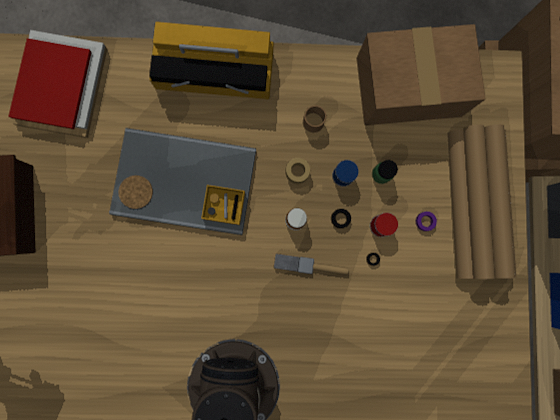

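View pics/side0.png

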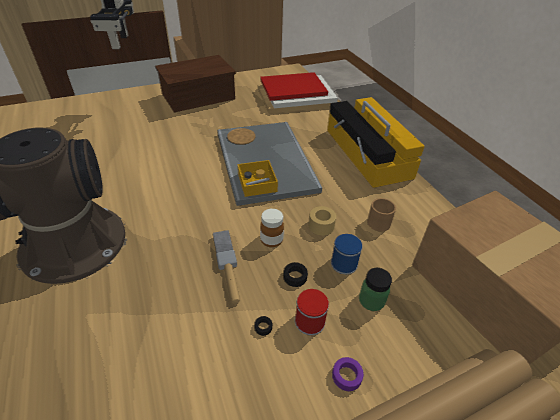

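The top picture shows the board at (110–256, 129–236), cork left at (136,192) and tray right at (223,204). The loose things are tan roll (299,170), amber jar/white cap (297,218), blue tin (346,172), green jar (386,171), black roll (341,218; the smaller at 373,259 and the purple at 426,221 are decoys) and red tin (385,224). The brown ring at (314,118) is a look-alike and the hammer is at (310,265). The side picture agrees.

```bash
cat > h.py <<'E'
import numpy as np, cv2
from scipy.optimize import minimize
from plant import ctrl,cams,order
def snap(n,save=None):
    s=cams.snapshot(n)
    if save: cv2.imwrite(f"pics/{save}.png",s["img"][:,:,::-1])
    return s
def unproj(s,uv,z):
    uv=np.atleast_2d(np.float64(uv)); M=s["cam_to_world"]
    d=np.c_[uv,np.ones(len(uv))]@np.linalg.inv(s["K"]).T@M[:3,:3].T
    return M[:3,3]+d*((z-M[2,3])/d[:,2])[:,None]
def proj(s,P):
    M=s["cam_to_world"]; c=(np.atleast_2d(P)-M[:3,3])@M[:3,:3]
    p=c@s["K"].T; return p[:,:2]/p[:,2:]
def crop(s,x0,y0,x1,y1,k,name):
    cv2.imwrite(f"pics/{name}.png",cv2.resize(s["img"][y0:y1,x0:x1,::-1],None,fx=k,fy=k,interpolation=cv2.INTER_CUBIC))
def mask(s,box,f):
    """largest blob of pixels for which f(h,s,v) holds in the box"""
    x0,y0,x1,y1=box; hsv=cv2.cvtColor(s["img"],cv2.COLOR_RGB2HSV).astype(int)
    m=np.zeros(hsv.shape[:2],np.uint8); m[y0:y1,x0:x1]=f(*np.moveaxis(hsv[y0:y1,x0:x1],2,0))
    n,l,st,c=cv2.connectedComponentsWithStats(m)
    if n<2: return m
    return (l==1+st[1:,4].argmax()).astype(np.uint8)
def hull(m): 
    c=max(cv2.findContours(m,cv2.RETR_EXTERNAL,cv2.CHAIN_APPROX_NONE)[0],key=len); return cv2.convexHull(c)[:,0,:]
def cyl(s,m,r,z0,z1):
    """centre xy of the upright cylinder whose outline's box matches the hull of m"""
    h=hull(m); tgt=np.r_[h.min(0),h.max(0)]; a=np.linspace(0,2*np.pi,73)
    def mod(p):
        q=np.vstack([proj(s,np.c_[p[0]+r*np.cos(a),p[1]+r*np.sin(a),a*0+z]) for z in(z0,z1)])
        return np.r_[q.min(0),q.max(0)-0.0]
    p0=unproj(s,h.mean(0),(z0+z1)/2)[0,:2]
    f=minimize(lambda p:((mod(p)-tgt)**2).sum(),p0,method="Nelder-Mead",options=dict(xatol=1e-5,fatol=1e-4))
    return f.x, mod(f.x)-tgt
E
python3 - <<'E'
from h import *
s=snap("top"); crop(s,270,100,450,280,3,"c1")
crop(s,100,120,270,245,4,"c2")
hsv=cv2.cvtColor(s["img"],cv2.COLOR_RGB2HSV)
for n,(u,v) in dict(tan=(290,170),white=(297,217),blue=(346,170),gcap=(389,169),gr=(378,175),blk=(334,218),red=(385,224),cork=(136,192),board=(180,170),table=(330,200),tray=(207,190),shadow=(318,175),amb=(289,223)).items(): print(n,hsv[v,u],hsv[v+1,u+1])
E
```

```text
tan [ 21 113 122] [ 20 120  83]
white [ 48   8 155] [ 51  11 157]
blue [107 190  71] [107 185  69]
gcap [150  20  13] [100  77  10]
gr [ 65 120  53] [ 61 103  52]
blk [108 255   5] [13 88 26]
red [  0 207 106] [  1 214 106]
cork [ 16 125 108] [ 17 130  94]
board [100  22  71] [95 22 71]
table [ 19 113 106] [ 18 111 103]
tray [ 22 233  70] [ 22 234  49]
shadow [ 18 111 106] [ 18 110 114]
amb [ 30  10 102] [ 75   8 121]
```

View pics/c1.png

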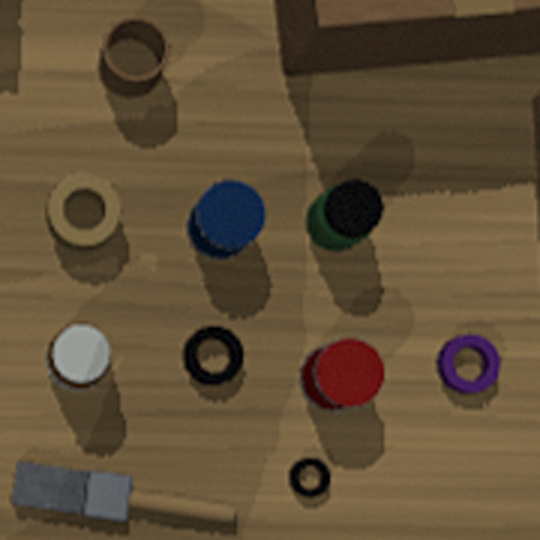

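View pics/c2.png

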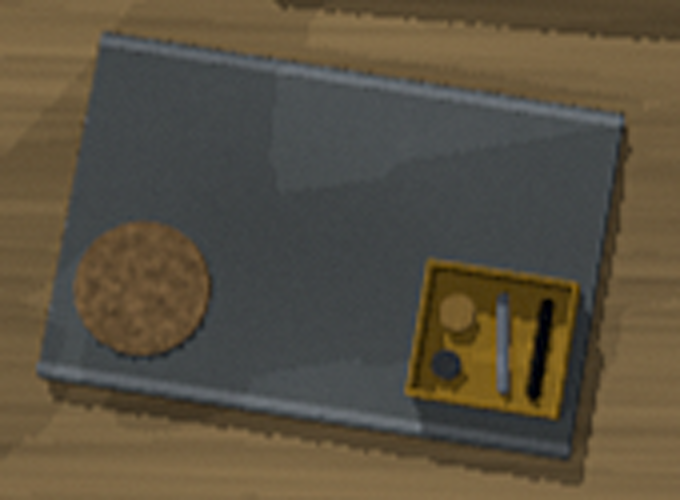

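The crops show, as expected, clean top circles and the board's corners. In the object crop (3x, origin 270,100): tan (85,210), white cap (82,353), blue (231,216), green cap (354,209), black (214,355), red (348,373). In the board crop (4x, origin 100,120) the corners are (104,34), (624,114), (568,455), (38,373), and the cork is at (141,288).

```bash
cat > meas.py <<'E'
from h import *
s=snap("top")
def pt(p,k,o,z): return unproj(s,(np.float64(p)+.5)/k-.5+o,z)[:,:2]
B=pt([(104,34),(624,114),(568,455),(38,373)],4,(100,120),.02)
# board: rigid fit TL,TR,BR,BL -> board coords
L=np.array([[.12,.18],[.12,-.18],[-.12,-.18],[-.12,.18]])
c=B.mean(0); H=L.T@(B-c); yaw=np.arctan2(H[0,1]-H[1,0],H[0,0]+H[1,1])
R=np.array([[np.cos(yaw),-np.sin(yaw)],[np.sin(yaw),np.cos(yaw)]])
print("board c",c,"yaw deg",np.degrees(yaw),"res",np.round(B-c-L@R.T,4).tolist())
ck=pt((141,288),4,(100,120),.024)[0]; T=pt([(428,260),(579,283),(560,416),(407,394)],4,(100,120),.055).mean(0)
print("cork",ck,"exp",c+R@[-.05,.12]," tray",T,"exp",c+R@[-.05,-.12])
for n,p,z in [("tan",(85,210),.04),("amber",(82,353),.08),("blue",(231,216),.07),("green",(354,209),.08),("black",(214,355),.02),("red",(348,373),.07),("purple",(469,363),.02),("small",(310,477),.02),("brown",(133,58),.06)]:
    q=pt(p,3,(270,100),z)[0]; print(n,q.round(4),"reach",np.hypot(*q).round(3))
box=lambda u,v,r=20:(u-r,v-r,u+r,v+r)
print("red",cyl(s,mask(s,box(383,224),lambda h,S,V:((h<8)|(h>172))&(S>170)),.03,0,.07))
print("blue",cyl(s,mask(s,box(345,172),lambda h,S,V:(h>98)&(h<118)&(S>120)&(V>30)),.03,0,.07))
m=mask(s,box(297,217,14),lambda h,S,V:(S<40)&(V>120)); print("white",unproj(s,hull(m).astype(float).mean(0),.08), cyl(s,m,.028,.079,.08))
S=snap("side")
print("red side",cyl(S,mask(S,box(311,311,30),lambda h,s_,V:((h<8)|(h>172))&(s_>170)),.03,0,.07))
print("blue side",cyl(S,mask(S,box(346,254,28),lambda h,s_,V:(h>98)&(h<118)&(s_>120)&(V>30)),.03,0,.07))
E
python3 meas.py
```

```text
board c [0.54328409 0.15121788] yaw deg -7.470286117415777 res [[-0.0033, -0.0014], [-0.0018, 0.0012], [0.0026, 0.0013], [0.0024, -0.0011]]
cork [0.50848792 0.27781033] exp [0.50930991 0.27669997]  tray [0.47716069 0.03861588] exp [0.47810703 0.03873699]
tan [ 0.5768 -0.1573] reach 0.598
amber [ 0.4449 -0.1545] reach 0.471
blue [ 0.5692 -0.2834] reach 0.636
green [ 0.5764 -0.3892] reach 0.695
black [ 0.4513 -0.2773] reach 0.53
red [ 0.4339 -0.3864] reach 0.581
purple [ 0.4496 -0.5093] reach 0.679
small [ 0.3437 -0.3647] reach 0.501
brown [ 0.7112 -0.1963] reach 0.738
red (array([ 0.43590234, -0.39613163]), array([-3.99755358, -1.12297611,  3.79993314,  1.14969706]))
blue (array([ 0.57389334, -0.28761875]), array([-2.79169197, -2.28291255,  2.65513039,  2.37313953]))
white [[ 0.44730891 -0.1544118   0.08      ]] (array([ 0.44588829, -0.15447909]), array([-1.87851399, -1.86935007,  1.88157582,  1.84450419]))
red side (array([ 0.44617636, -0.36985827]), array([ -1.11845843, -10.56583704,   1.07403268,   9.4853109 ]))
blue side (array([ 0.58986897, -0.25958748]), array([ -2.48803527, -10.6773991 ,   2.37207686,   9.46685912]))
```

```bash
cat > go.py <<'E'
# python3 go.py x,y,z[,yaw] ... : offsets (mm, tool axes now) and roll (rad) for each waypoint
import sys; from plant import ctrl; import numpy as np
from scipy.spatial.transform import Rotation as Ro
o=ctrl.get_obs(); R=Ro.from_euler("xyz",o["orientation"],degrees=True); y0=o["orientation"][2]; p=o["tool_pos"]; yaw=y0
print("t",round(o["clock"],2),"at",np.round(p,4),"rpy",np.round(o["orientation"],2),"open",round(o["opening"]*1e3,1),"F",np.round(o["force"],1))
for a in sys.argv[1:]:
    w=[float(v) for v in a.split(",")]; yaw=w[3] if len(w)>3 else yaw
    d=R.inv().apply(np.array(w[:3])-p)*1e3
    print(a,"offset",np.round(d,1).tolist(),"roll",round(-np.radians((yaw-y0+180)%360-180),3),"rows>=",int(np.ceil(np.linalg.norm(np.array(w[:3])-p)/.0417)))
E
python3 go.py 0.577,-0.157,0.14,-45
```

```text
t 0.25 at [0.2192 0.6382 0.2371] rpy [ 1.7996e+02 -1.0000e-02 -1.8960e+01] open 87.6 F [ 0.3 -0.3  1.1]
0.577,-0.157,0.14,-45 offset [596.7, 635.7, 97.7] roll 0.455 rows>= 22
```

Request:
{"api": "jog_arm", "payload": {"motion": [{"offset": [597,636,98],"roll": 0.455,"hand": 87.6},{"offset": [597,636,98],"roll": 0.455,"hand": 87.6},{"offset": [597,636,98],"roll": 0.455,"hand": 87.6},{"offset": [597,636,98],"roll": 0.455,"hand": 87.6},{"offset": [597,636,98],"roll": 0.455,"hand": 87.6},{"offset": [597,636,98],"roll": 0.455,"hand": 87.6},{"offset": [597,636,98],"roll": 0.455,"hand": 87.6},{"offset": [597,636,98],"roll": 0.455,"hand": 87.6},{"offset": [597,636,98],"roll": 0.455,"hand": 87.6},{"offset": [597,636,98],"roll": 0.455,"hand": 87.6},{"offset": [597,636,98],"roll": 0.455,"hand": 87.6},{"offset": [597,636,98],"roll": 0.455,"hand": 87.6},{"offset": [597,636,98],"roll": 0.455,"hand": 87.6},{"offset": [597,636,98],"roll": 0.455,"hand": 87.6},{"offset": [597,636,98],"roll": 0.455,"hand": 87.6},{"offset": [597,636,98],"roll": 0.455,"hand": 87.6},{"offset": [597,636,98],"roll": 0.455,"hand": 87.6},{"offset": [597,636,98],"roll": 0.455,"hand": 87.6},{"offset": [597,636,98],"roll": 0.455,"hand": 87.6},{"offset": [597,636,98],"roll": 0.455,"hand": 87.6}]}}

```text
clock: 1.92
tool_pos: [0.5597, -0.1189, 0.1444]
orientation: [-180.0, -0.0, -45.0]
force: [0.3, 1.4, -0.2]
opening: 0.0874
```

```bash
python3 go.py 0.577,-0.157,0.14,-45 0.577,-0.157,0.022,-45
```

```text
t 1.92 at [ 0.5597 -0.1189  0.1444] rpy [-1.7998e+02 -1.0000e-02 -4.5020e+01] open 87.4 F [ 0.3  1.4 -0.2]
0.577,-0.157,0.14,-45 offset [39.1, 14.7, 4.4] roll -0.0 rows>= 2
0.577,-0.157,0.022,-45 offset [39.1, 14.7, 122.4] roll -0.0 rows>= 4
```

Request:
{"api": "jog_arm", "payload": {"motion": [{"offset": [39,15,4],"roll": 0,"hand": 87.6},{"offset": [39,15,4],"roll": 0,"hand": 87.6},{"offset": [39,15,4],"roll": 0,"hand": 87.6}]}}

```text
clock: 2.17
tool_pos: [0.576, -0.1573, 0.1393]
orientation: [179.9, 0.1, -45.3]
force: [-0.7, 0.8, 0.2]
opening: 0.0879
```

```bash
python3 -c "
from h import *
s=snap('top'); crop(s,260,90,420,250,3,'c3')"; python3 go.py 0.577,-0.157,0.022,-45
```

```text
t 2.22 at [ 0.5757 -0.156   0.1398] rpy [ 1.7995e+02  6.0000e-02 -4.5160e+01] open 87.4 F [-1.   0.4 -0.3]
0.577,-0.157,0.022,-45 offset [1.7, -0.3, 117.8] roll -0.003 rows>= 3
```

View pics/c3.png

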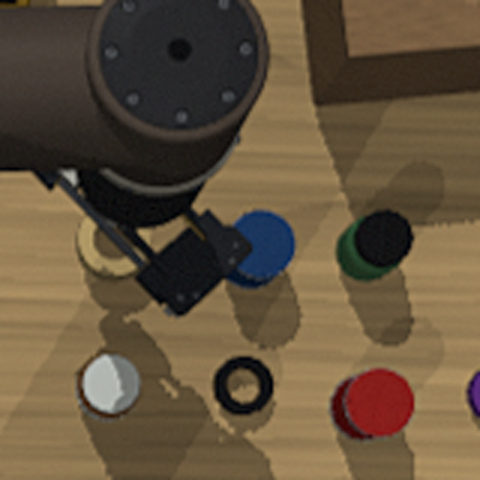

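The picture shows the gripper over the tan roll, its jaws on the (1,1) diagonal, and the blue tin just clear of it. Descend and grip.

Request:
{"api": "jog_arm", "payload": {"motion": [{"offset": [1,0,40],"roll": 0,"hand": 87.6},{"offset": [1,0,80],"roll": 0,"hand": 87.6},{"offset": [1,0,110],"roll": 0,"hand": 87.6},{"offset": [1,0,118],"roll": 0,"hand": 87.6},{"offset": [1,0,118],"roll": 0,"hand": 87.6},{"offset": [1,0,118],"roll": 0,"hand": 55},{"offset": [1,0,118],"roll": 0,"hand": 55},{"offset": [1,0,118],"roll": 0,"hand": 55},{"offset": [1,0,118],"roll": 0,"hand": 55},{"offset": [1,0,118],"roll": 0,"hand": 55},{"offset": [1,0,118],"roll": 0,"hand": 55},{"offset": [1,0,118],"roll": 0,"hand": 55},{"offset": [1,0,100],"roll": 0,"hand": 55},{"offset": [1,0,70],"roll": 0,"hand": 55},{"offset": [1,0,30],"roll": 0,"hand": 55},{"offset": [1,0,-10],"roll": 0,"hand": 55},{"offset": [1,0,-10],"roll": 0,"hand": 55}]}}

```text
clock: 3.63
tool_pos: [0.5815, -0.1563, 0.16]
orientation: [-179.5, -0.6, -44.9]
force: [2.7, 0.2, -0.1]
opening: 0.0665
```

```bash
python3 go.py 0.5085,0.2772,0.15,-45 0.5085,0.2772,0.048,-45
```

```text
t 3.63 at [ 0.5815 -0.1563  0.16  ] rpy [-179.5    -0.63  -44.94] open 66.5 F [ 2.7  0.2 -0.1]
0.5085,0.2772,0.15,-45 offset [-358.0, -255.2, 8.3] roll 0.001 rows>= 11
0.5085,0.2772,0.048,-45 offset [-359.1, -254.3, 110.3] roll 0.001 rows>= 11
```

Request:
{"api": "jog_arm", "payload": {"motion": [{"offset": [-30,-21,5],"roll": 0,"hand": 55},{"offset": [-60,-43,5],"roll": 0,"hand": 55},{"offset": [-356,-255,10],"roll": 0,"hand": 55},{"offset": [-356,-255,10],"roll": 0,"hand": 55},{"offset": [-356,-255,10],"roll": 0,"hand": 55},{"offset": [-356,-255,10],"roll": 0,"hand": 55},{"offset": [-356,-255,10],"roll": 0,"hand": 55},{"offset": [-356,-255,10],"roll": 0,"hand": 55},{"offset": [-356,-255,10],"roll": 0,"hand": 55},{"offset": [-356,-255,10],"roll": 0,"hand": 55},{"offset": [-356,-255,10],"roll": 0,"hand": 55},{"offset": [-356,-255,10],"roll": 0,"hand": 55},{"offset": [-356,-255,10],"roll": 0,"hand": 55},{"offset": [-356,-255,10],"roll": 0,"hand": 55},{"offset": [-356,-255,10],"roll": 0,"hand": 55},{"offset": [-356,-255,10],"roll": 0,"hand": 55},{"offset": [-356,-255,10],"roll": 0,"hand": 55},{"offset": [-356,-255,10],"roll": 0,"hand": 55}]}}

```text
clock: 5.13
tool_pos: [0.5059, 0.2756, 0.1407]
orientation: [-180.0, 0.0, -45.1]
force: [-0.1, -0.0, -1.3]
opening: 0.0668
```

```bash
python3 go.py 0.5085,0.2772,0.15,-45 0.5085,0.2772,0.047,-45
```

```text
t 5.13 at [0.5059 0.2756 0.1407] rpy [-179.98    0.    -45.1 ] open 66.8 F [-0.1 -0.  -1.3]
0.5085,0.2772,0.15,-45 offset [0.7, -3.0, -9.3] roll -0.002 rows>= 1
0.5085,0.2772,0.047,-45 offset [0.7, -2.9, 93.7] roll -0.002 rows>= 3
```

Request:
{"api": "jog_arm", "payload": {"motion": [{"offset": [1,-3,35],"roll": 0,"hand": 55},{"offset": [1,-3,65],"roll": 0,"hand": 55},{"offset": [1,-3,84],"roll": 0,"hand": 55},{"offset": [1,-3,90],"roll": 0,"hand": 55},{"offset": [1,-3,93],"roll": 0,"hand": 55},{"offset": [1,-3,93],"roll": 0,"hand": 55},{"offset": [1,-3,93],"roll": 0,"hand": 55},{"offset": [1,-3,93],"roll": 0,"hand": 86},{"offset": [1,-3,93],"roll": 0,"hand": 86},{"offset": [1,-3,93],"roll": 0,"hand": 86},{"offset": [1,-3,93],"roll": 0,"hand": 86},{"offset": [1,-3,93],"roll": 0,"hand": 86},{"offset": [1,-3,80],"roll": 0,"hand": 86},{"offset": [1,-3,45],"roll": 0,"hand": 86},{"offset": [1,-3,5],"roll": 0,"hand": 86},{"offset": [1,-3,0],"roll": 0,"hand": 86},{"offset": [1,-3,0],"roll": 0,"hand": 86}]}}

```text
clock: 6.55
tool_pos: [0.5101, 0.2793, 0.1441]
orientation: [-179.6, -0.0, -45.0]
force: [-0.4, 0.2, -0.3]
opening: 0.0859
```

```bash
python3 go.py 0.451,-0.277,0.13,-135
```

```text
t 6.55 at [0.5101 0.2793 0.1441] rpy [-1.7961e+02 -2.0000e-02 -4.4990e+01] open 85.9 F [-0.4  0.2 -0.3]
0.451,-0.277,0.13,-135 offset [351.5, 435.3, 11.3] roll 1.571 rows>= 14
```

Request:
{"api": "jog_arm", "payload": {"motion": [{"offset": [351,435,11],"roll": 1.571,"hand": 86},{"offset": [351,435,11],"roll": 1.571,"hand": 86},{"offset": [351,435,11],"roll": 1.571,"hand": 86},{"offset": [351,435,11],"roll": 1.571,"hand": 86},{"offset": [351,435,11],"roll": 1.571,"hand": 86},{"offset": [351,435,11],"roll": 1.571,"hand": 86},{"offset": [351,435,11],"roll": 1.571,"hand": 86},{"offset": [351,435,11],"roll": 1.571,"hand": 86},{"offset": [351,435,11],"roll": 1.571,"hand": 86},{"offset": [351,435,11],"roll": 1.571,"hand": 86},{"offset": [351,435,11],"roll": 1.571,"hand": 86},{"offset": [351,435,11],"roll": 1.571,"hand": 86},{"offset": [351,435,11],"roll": 1.571,"hand": 86},{"offset": [351,435,11],"roll": 1.571,"hand": 86},{"offset": [351,435,11],"roll": 1.571,"hand": 86},{"offset": [351,435,11],"roll": 1.571,"hand": 86},{"offset": [351,435,11],"roll": 1.571,"hand": 86},{"offset": [351,435,11],"roll": 1.571,"hand": 86},{"offset": [351,435,11],"roll": 1.571,"hand": 86},{"offset": [351,435,11],"roll": 1.571,"hand": 86}]}}

```text
clock: 8.22
tool_pos: [0.4491, -0.2771, 0.1296]
orientation: [-180.0, 0.0, -134.9]
force: [-1.0, -0.1, 1.3]
opening: 0.0863
```

```bash
python3 -c "
from h import *
s=snap('top'); crop(s,100,120,270,245,4,'c4')"; python3 go.py 0.451,-0.277,0.13,-135 0.451,-0.277,0.0145,-135
```

```text
t 8.27 at [ 0.4491 -0.2772  0.1297] rpy [-1.7998e+02  1.0000e-02 -1.3495e+02] open 86.1 F [-0.1 -1.2 -0.2]
0.451,-0.277,0.13,-135 offset [-1.4, -1.2, -0.3] roll 0.001 rows>= 1
0.451,-0.277,0.0145,-135 offset [-1.4, -1.2, 115.2] roll 0.001 rows>= 3
```

View pics/c4.png

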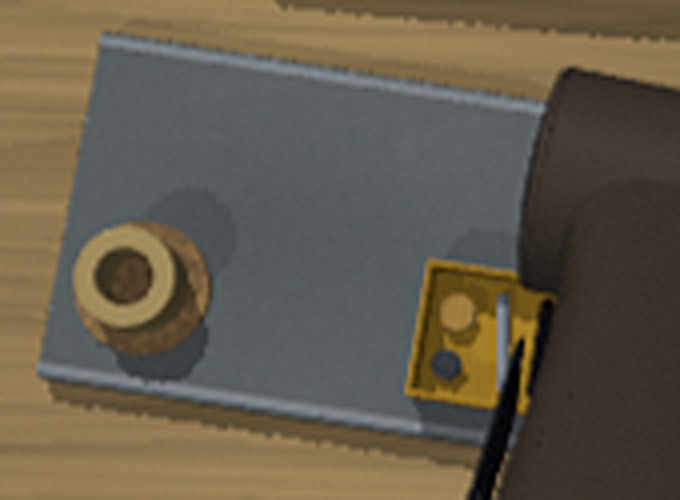

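The tan roll sits flat on the cork, its top centred at (124,276) in the crop. I'll compute its position after gripping the black roll.

Request:
{"api": "jog_arm", "payload": {"motion": [{"offset": [-1,-1,40],"roll": 0,"hand": 86},{"offset": [-1,-1,80],"roll": 0,"hand": 86},{"offset": [-1,-1,108],"roll": 0,"hand": 86},{"offset": [-1,-1,114],"roll": 0,"hand": 86},{"offset": [-1,-1,115],"roll": 0,"hand": 86},{"offset": [-1,-1,115],"roll": 0,"hand": 45},{"offset": [-1,-1,115],"roll": 0,"hand": 45},{"offset": [-1,-1,115],"roll": 0,"hand": 45},{"offset": [-1,-1,115],"roll": 0,"hand": 45},{"offset": [-1,-1,115],"roll": 0,"hand": 45},{"offset": [-1,-1,115],"roll": 0,"hand": 45},{"offset": [-1,-1,115],"roll": 0,"hand": 45},{"offset": [-1,-1,115],"roll": 0,"hand": 45},{"offset": [-1,-1,115],"roll": 0,"hand": 45},{"offset": [-1,-1,100],"roll": 0,"hand": 45},{"offset": [-1,-1,65],"roll": 0,"hand": 45},{"offset": [-1,-1,25],"roll": 0,"hand": 45},{"offset": [-1,-1,-15],"roll": 0,"hand": 45},{"offset": [-1,-1,-20],"roll": 0,"hand": 45},{"offset": [-1,-1,-20],"roll": 0,"hand": 45}]}}

```text
clock: 9.93
tool_pos: [0.4521, -0.2785, 0.1533]
orientation: [-179.7, 0.2, -135.0]
force: [-0.0, -0.0, -1.5]
opening: 0.054
```

```bash
python3 -c "
from h import *
s=snap('top'); print(unproj(s,(np.array([124,276])+.5)/4-.5+[100,120],.064))"; python3 go.py 0.508,0.277,0.17,-135 
```

```text
[[0.51064141 0.27791095 0.064     ]]
t 9.98 at [ 0.4509 -0.278   0.1511] rpy [-1.7984e+02  1.2000e-01 -1.3504e+02] open 53.7 F [-0.5 -0.4 -0.7]
0.508,0.277,0.17,-135 offset [-432.6, 352.3, -18.9] roll -0.001 rows>= 14
```

Request:
{"api": "jog_arm", "payload": {"motion": [{"offset": [-32,26,-15],"roll": 0,"hand": 45},{"offset": [-435,352,-19],"roll": 0,"hand": 45},{"offset": [-435,352,-19],"roll": 0,"hand": 45},{"offset": [-435,352,-19],"roll": 0,"hand": 45},{"offset": [-435,352,-19],"roll": 0,"hand": 45},{"offset": [-435,352,-19],"roll": 0,"hand": 45},{"offset": [-435,352,-19],"roll": 0,"hand": 45},{"offset": [-435,352,-19],"roll": 0,"hand": 45},{"offset": [-435,352,-19],"roll": 0,"hand": 45},{"offset": [-435,352,-19],"roll": 0,"hand": 45},{"offset": [-435,352,-19],"roll": 0,"hand": 45},{"offset": [-435,352,-19],"roll": 0,"hand": 45},{"offset": [-435,352,-19],"roll": 0,"hand": 45},{"offset": [-435,352,-19],"roll": 0,"hand": 45},{"offset": [-435,352,-19],"roll": 0,"hand": 45},{"offset": [-435,352,-19],"roll": 0,"hand": 45},{"offset": [-435,352,-19],"roll": 0,"hand": 45},{"offset": [-435,352,-19],"roll": 0,"hand": 45},{"offset": [-435,352,-19],"roll": 0,"hand": 45}]}}

```text
clock: 11.57
tool_pos: [0.5092, 0.2773, 0.1684]
orientation: [180.0, -0.0, -135.1]
force: [-0.2, 0.5, -0.2]
opening: 0.0535
```

```bash
python3 go.py 0.51,0.278,0.079,-135 
```

```text
t 11.57 at [0.5092 0.2773 0.1684] rpy [ 1.8000e+02 -3.0000e-02 -1.3511e+02] open 53.5 F [-0.2  0.5 -0.2]
0.51,0.278,0.079,-135 offset [-1.2, -0.1, 89.4] roll -0.002 rows>= 3
```

Request:
{"api": "jog_arm", "payload": {"motion": [{"offset": [-1,0,35],"roll": 0,"hand": 45},{"offset": [-1,0,65],"roll": 0,"hand": 45},{"offset": [-1,0,80],"roll": 0,"hand": 45},{"offset": [-1,0,86],"roll": 0,"hand": 45},{"offset": [-1,0,89],"roll": 0,"hand": 45},{"offset": [-1,0,89],"roll": 0,"hand": 45},{"offset": [-1,0,89],"roll": 0,"hand": 45},{"offset": [-1,0,89],"roll": 0,"hand": 80},{"offset": [-1,0,89],"roll": 0,"hand": 80},{"offset": [-1,0,89],"roll": 0,"hand": 80},{"offset": [-1,0,89],"roll": 0,"hand": 80},{"offset": [-1,0,89],"roll": 0,"hand": 80},{"offset": [-1,0,75],"roll": 0,"hand": 80},{"offset": [-1,0,45],"roll": 0,"hand": 80},{"offset": [-1,0,5],"roll": 0,"hand": 80},{"offset": [-1,0,0],"roll": 0,"hand": 80},{"offset": [-1,0,0],"roll": 0,"hand": 80}]}}

```text
clock: 12.98
tool_pos: [0.5115, 0.2806, 0.1721]
orientation: [-180.0, 0.4, -135.0]
force: [-0.1, 0.1, -0.5]
opening: 0.08
```

```bash
python3 go.py 0.436,-0.387,0.17,-60
```

```text
t 12.98 at [0.5115 0.2806 0.1721] rpy [-179.98    0.37 -135.  ] open 80.0 F [-0.1  0.1 -0.5]
0.436,-0.387,0.17,-60 offset [525.4, -418.7, -1.1] roll -1.309 rows>= 17
```

Request:
{"api": "jog_arm", "payload": {"motion": [{"offset": [525,-419,-1],"roll": -1.309,"hand": 87},{"offset": [525,-419,-1],"roll": -1.309,"hand": 87},{"offset": [525,-419,-1],"roll": -1.309,"hand": 87},{"offset": [525,-419,-1],"roll": -1.309,"hand": 87},{"offset": [525,-419,-1],"roll": -1.309,"hand": 87},{"offset": [525,-419,-1],"roll": -1.309,"hand": 87},{"offset": [525,-419,-1],"roll": -1.309,"hand": 87},{"offset": [525,-419,-1],"roll": -1.309,"hand": 87},{"offset": [525,-419,-1],"roll": -1.309,"hand": 87},{"offset": [525,-419,-1],"roll": -1.309,"hand": 87},{"offset": [525,-419,-1],"roll": -1.309,"hand": 87},{"offset": [525,-419,-1],"roll": -1.309,"hand": 87},{"offset": [525,-419,-1],"roll": -1.309,"hand": 87},{"offset": [525,-419,-1],"roll": -1.309,"hand": 87},{"offset": [525,-419,-1],"roll": -1.309,"hand": 87},{"offset": [525,-419,-1],"roll": -1.309,"hand": 87},{"offset": [525,-419,-1],"roll": -1.309,"hand": 87},{"offset": [525,-419,-1],"roll": -1.309,"hand": 87},{"offset": [525,-419,-1],"roll": -1.309,"hand": 87},{"offset": [525,-419,-1],"roll": -1.309,"hand": 87}]}}

```text
clock: 14.65
tool_pos: [0.4339, -0.3881, 0.1685]
orientation: [180.0, 0.1, -60.1]
force: [0.1, 0.5, 0.4]
opening: 0.0869
```

```bash
python3 -c "
from h import *
s=snap('top'); crop(s,100,120,270,245,4,'c5')
s=snap('side'); crop(s,200,110,420,350,2,'c6')"; python3 go.py 0.436,-0.387,0.17,-60 0.436,-0.387,0.045,-60
```

```text
t 14.75 at [ 0.4346 -0.3872  0.1692] rpy [ 1.7999e+02  3.0000e-02 -5.9980e+01] open 86.9 F [0.3 0.5 0.3]
0.436,-0.387,0.17,-60 offset [0.5, -1.3, -0.8] roll 0.0 rows>= 1
0.436,-0.387,0.045,-60 offset [0.6, -1.3, 124.2] roll 0.0 rows>= 3
```

View pics/c5.png

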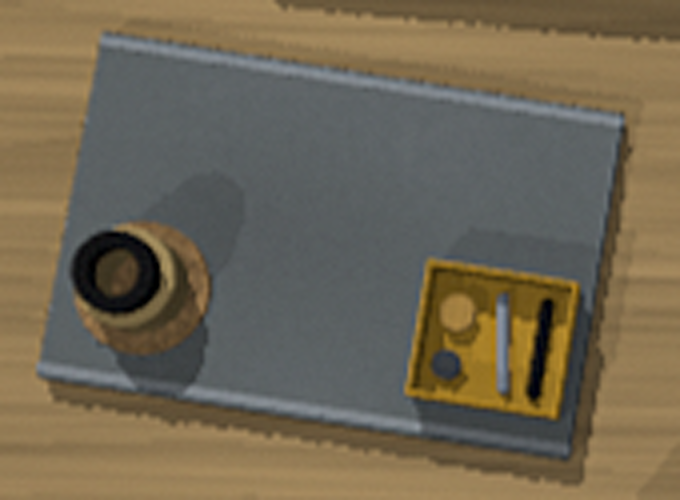

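View pics/c6.png

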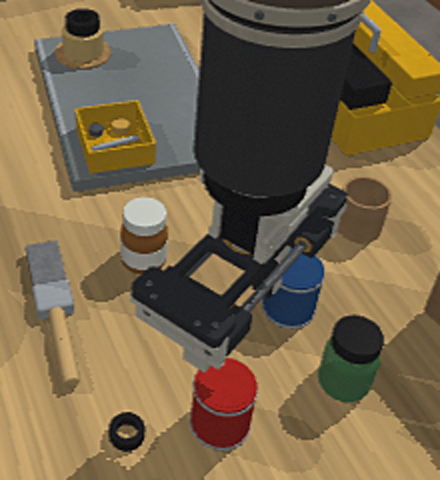

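The black roll lies flat on the tan one, its top at (115,271) in the top crop; the side crop agrees. The gripper is over the red tin, with nothing else close to the fingers.

Request:
{"api": "jog_arm", "payload": {"motion": [{"offset": [1,-1,40],"roll": 0,"hand": 87},{"offset": [1,-1,80],"roll": 0,"hand": 87},{"offset": [1,-1,112],"roll": 0,"hand": 87},{"offset": [1,-1,124],"roll": 0,"hand": 87},{"offset": [1,-1,124],"roll": 0,"hand": 87},{"offset": [1,-1,124],"roll": 0,"hand": 52},{"offset": [1,-1,124],"roll": 0,"hand": 52},{"offset": [1,-1,124],"roll": 0,"hand": 52},{"offset": [1,-1,124],"roll": 0,"hand": 52},{"offset": [1,-1,124],"roll": 0,"hand": 52},{"offset": [1,-1,124],"roll": 0,"hand": 52},{"offset": [1,-1,124],"roll": 0,"hand": 52},{"offset": [1,-1,124],"roll": 0,"hand": 52},{"offset": [1,-1,115],"roll": 0,"hand": 52},{"offset": [1,-1,85],"roll": 0,"hand": 52},{"offset": [1,-1,45],"roll": 0,"hand": 52},{"offset": [1,-1,5],"roll": 0,"hand": 52},{"offset": [1,-1,-30],"roll": 0,"hand": 52},{"offset": [1,-1,-35],"roll": 0,"hand": 52},{"offset": [1,-1,-35],"roll": 0,"hand": 52}]}}

```text
clock: 16.42
tool_pos: [0.4373, -0.3893, 0.2083]
orientation: [-179.8, -0.3, -60.0]
force: [0.5, 0.2, -2.8]
opening: 0.0599
```

```bash
python3 -c "
from h import *
s=snap('top'); print(unproj(s,(np.array([115,271])+.5)/4-.5+[100,120],.084))"; python3 go.py 0.607,0.2645,0.2,-7.5
```

```text
[[0.51088432 0.27797126 0.084     ]]
t 16.47 at [ 0.4361 -0.3885  0.2057] rpy [-1.7988e+02 -1.0000e-01 -6.0060e+01] open 59.5 F [ 0.1 -0.3 -3.4]
0.607,0.2645,0.2,-7.5 offset [-480.6, -474.0, 5.9] roll -0.917 rows>= 17
```

Request:
{"api": "jog_arm", "payload": {"motion": [{"offset": [-28,-28,3],"roll": -0.05,"hand": 52},{"offset": [-481,-474,6],"roll": -0.917,"hand": 52},{"offset": [-481,-474,6],"roll": -0.917,"hand": 52},{"offset": [-481,-474,6],"roll": -0.917,"hand": 52},{"offset": [-481,-474,6],"roll": -0.917,"hand": 52},{"offset": [-481,-474,6],"roll": -0.917,"hand": 52},{"offset": [-481,-474,6],"roll": -0.917,"hand": 52},{"offset": [-481,-474,6],"roll": -0.917,"hand": 52},{"offset": [-481,-474,6],"roll": -0.917,"hand": 52},{"offset": [-481,-474,6],"roll": -0.917,"hand": 52},{"offset": [-481,-474,6],"roll": -0.917,"hand": 52},{"offset": [-481,-474,6],"roll": -0.917,"hand": 52},{"offset": [-481,-474,6],"roll": -0.917,"hand": 52},{"offset": [-481,-474,6],"roll": -0.917,"hand": 52},{"offset": [-481,-474,6],"roll": -0.917,"hand": 52},{"offset": [-481,-474,6],"roll": -0.917,"hand": 52},{"offset": [-481,-474,6],"roll": -0.917,"hand": 52},{"offset": [-481,-474,6],"roll": -0.917,"hand": 52},{"offset": [-481,-474,6],"roll": -0.917,"hand": 52},{"offset": [-481,-474,6],"roll": -0.917,"hand": 52}]}}

```text
clock: 18.13
tool_pos: [0.6054, 0.2639, 0.1967]
orientation: [179.9, 0.1, -7.5]
force: [-0.2, -0.5, -1.5]
opening: 0.0592
```

```bash
python3 go.py 0.607,0.2645,0.066,-7.5
```

```text
t 18.13 at [0.6054 0.2639 0.1967] rpy [ 1.7987e+02  1.5000e-01 -7.5100e+00] open 59.2 F [-0.2 -0.5 -1.5]
0.607,0.2645,0.066,-7.5 offset [1.9, -1.1, 130.7] roll -0.0 rows>= 4
```

Request:
{"api": "jog_arm", "payload": {"motion": [{"offset": [2,-1,35],"roll": 0,"hand": 52},{"offset": [2,-1,75],"roll": 0,"hand": 52},{"offset": [2,-1,108],"roll": 0,"hand": 52},{"offset": [2,-1,122],"roll": 0,"hand": 52},{"offset": [2,-1,128],"roll": 0,"hand": 52},{"offset": [2,-1,130],"roll": 0,"hand": 52},{"offset": [2,-1,131],"roll": 0,"hand": 52},{"offset": [2,-1,131],"roll": 0,"hand": 52},{"offset": [2,-1,131],"roll": 0,"hand": 80},{"offset": [2,-1,131],"roll": 0,"hand": 80},{"offset": [2,-1,131],"roll": 0,"hand": 80},{"offset": [2,-1,131],"roll": 0,"hand": 80},{"offset": [2,-1,131],"roll": 0,"hand": 80},{"offset": [2,-1,120],"roll": 0,"hand": 80},{"offset": [2,-1,85],"roll": 0,"hand": 80},{"offset": [2,-1,45],"roll": 0,"hand": 80},{"offset": [2,-1,20],"roll": 0,"hand": 80},{"offset": [2,-1,20],"roll": 0,"hand": 80}]}}

```text
clock: 19.63
tool_pos: [0.6116, 0.2672, 0.1868]
orientation: [-179.6, -0.5, -7.4]
force: [1.3, 0.7, 1.1]
opening: 0.0798
```

```bash
python3 go.py 0.57,-0.2835,0.17,-90
```

```text
t 19.63 at [0.6116 0.2672 0.1868] rpy [-179.62   -0.51   -7.43] open 79.8 F [1.3 0.7 1.1]
0.57,-0.2835,0.17,-90 offset [29.8, 551.6, 13.4] roll 1.441 rows>= 14
```

Request:
{"api": "jog_arm", "payload": {"motion": [{"offset": [32,550,16],"roll": 1.441,"hand": 87},{"offset": [32,550,16],"roll": 1.441,"hand": 87},{"offset": [32,550,16],"roll": 1.441,"hand": 87},{"offset": [32,550,16],"roll": 1.441,"hand": 87},{"offset": [32,550,16],"roll": 1.441,"hand": 87},{"offset": [32,550,16],"roll": 1.441,"hand": 87},{"offset": [32,550,16],"roll": 1.441,"hand": 87},{"offset": [32,550,16],"roll": 1.441,"hand": 87},{"offset": [32,550,16],"roll": 1.441,"hand": 87},{"offset": [32,550,16],"roll": 1.441,"hand": 87},{"offset": [32,550,16],"roll": 1.441,"hand": 87},{"offset": [32,550,16],"roll": 1.441,"hand": 87},{"offset": [32,550,16],"roll": 1.441,"hand": 87},{"offset": [32,550,16],"roll": 1.441,"hand": 87},{"offset": [32,550,16],"roll": 1.441,"hand": 87},{"offset": [32,550,16],"roll": 1.441,"hand": 87},{"offset": [32,550,16],"roll": 1.441,"hand": 87},{"offset": [32,550,16],"roll": 1.441,"hand": 87},{"offset": [32,550,16],"roll": 1.441,"hand": 87}]}}

```text
clock: 21.22
tool_pos: [0.5689, -0.2826, 0.163]
orientation: [-180.0, -0.0, -89.9]
force: [0.9, -0.2, 0.0]
opening: 0.087
```

```bash
python3 go.py 0.57,-0.2835,0.17,-90 0.57,-0.2835,0.045,-90
```

```text
t 21.22 at [ 0.5689 -0.2826  0.163 ] rpy [-179.97   -0.    -89.95] open 87.0 F [ 0.9 -0.2  0. ]
0.57,-0.2835,0.17,-90 offset [0.9, -1.1, -7.0] roll 0.001 rows>= 1
0.57,-0.2835,0.045,-90 offset [0.8, -1.0, 118.0] roll 0.001 rows>= 3
```

Request:
{"api": "jog_arm", "payload": {"motion": [{"offset": [1,-1,40],"roll": 0,"hand": 87},{"offset": [1,-1,80],"roll": 0,"hand": 87},{"offset": [1,-1,108],"roll": 0,"hand": 87},{"offset": [1,-1,118],"roll": 0,"hand": 87},{"offset": [1,-1,118],"roll": 0,"hand": 87},{"offset": [1,-1,118],"roll": 0,"hand": 52},{"offset": [1,-1,118],"roll": 0,"hand": 52},{"offset": [1,-1,118],"roll": 0,"hand": 52},{"offset": [1,-1,118],"roll": 0,"hand": 52},{"offset": [1,-1,118],"roll": 0,"hand": 52},{"offset": [1,-1,118],"roll": 0,"hand": 52},{"offset": [1,-1,118],"roll": 0,"hand": 52},{"offset": [1,-1,118],"roll": 0,"hand": 52},{"offset": [1,-1,109],"roll": 0,"hand": 52},{"offset": [1,-1,80],"roll": 0,"hand": 52},{"offset": [1,-1,40],"roll": 0,"hand": 52},{"offset": [1,-1,0],"roll": 0,"hand": 52},{"offset": [1,-1,-30],"roll": 0,"hand": 52},{"offset": [1,-1,-37],"roll": 0,"hand": 52},{"offset": [1,-1,-37],"roll": 0,"hand": 52}]}}

```text
clock: 22.88
tool_pos: [0.5705, -0.2852, 0.203]
orientation: [-179.7, -0.1, -90.1]
force: [-0.0, -0.2, -3.4]
opening: 0.0596
```

```bash
python3 go.py 0.5864,0.025,0.2,-7.5
```

```text
t 22.88 at [ 0.5705 -0.2852  0.203 ] rpy [-1.797e+02 -6.000e-02 -9.006e+01] open 59.6 F [-0.  -0.2 -3.4]
0.5864,0.025,0.2,-7.5 offset [-310.3, -15.6, 2.8] roll -1.441 rows>= 8
```

Request:
{"api": "jog_arm", "payload": {"motion": [{"offset": [-28,-1,0],"roll": -0.06,"hand": 52},{"offset": [-310,-16,2],"roll": -1.441,"hand": 52},{"offset": [-310,-16,2],"roll": -1.441,"hand": 52},{"offset": [-310,-16,2],"roll": -1.441,"hand": 52},{"offset": [-310,-16,2],"roll": -1.441,"hand": 52},{"offset": [-310,-16,2],"roll": -1.441,"hand": 52},{"offset": [-310,-16,2],"roll": -1.441,"hand": 52},{"offset": [-310,-16,2],"roll": -1.441,"hand": 52},{"offset": [-310,-16,2],"roll": -1.441,"hand": 52},{"offset": [-310,-16,2],"roll": -1.441,"hand": 52},{"offset": [-310,-16,2],"roll": -1.441,"hand": 52},{"offset": [-310,-16,2],"roll": -1.441,"hand": 52},{"offset": [-310,-16,2],"roll": -1.441,"hand": 52},{"offset": [-310,-16,2],"roll": -1.441,"hand": 52},{"offset": [-310,-16,2],"roll": -1.441,"hand": 52},{"offset": [-310,-16,2],"roll": -1.441,"hand": 52},{"offset": [-310,-16,2],"roll": -1.441,"hand": 52}]}}

```text
clock: 24.3
tool_pos: [0.5856, 0.0249, 0.1972]
orientation: [180.0, 0.0, -7.6]
force: [-0.5, -0.6, -2.8]
opening: 0.0591
```

```bash
python3 go.py 0.5864,0.025,0.066,-7.5
```

```text
t 24.3 at [0.5856 0.0249 0.1972] rpy [ 1.7999e+02  3.0000e-02 -7.6200e+00] open 59.1 F [-0.5 -0.6 -2.8]
0.5864,0.025,0.066,-7.5 offset [0.9, -0.2, 131.2] roll -0.002 rows>= 4
```

Request:
{"api": "jog_arm", "payload": {"motion": [{"offset": [1,0,35],"roll": 0,"hand": 52},{"offset": [1,0,75],"roll": 0,"hand": 52},{"offset": [1,0,108],"roll": 0,"hand": 52},{"offset": [1,0,122],"roll": 0,"hand": 52},{"offset": [1,0,128],"roll": 0,"hand": 52},{"offset": [1,0,130],"roll": 0,"hand": 52},{"offset": [1,0,131],"roll": 0,"hand": 52},{"offset": [1,0,131],"roll": 0,"hand": 52},{"offset": [1,0,131],"roll": 0,"hand": 80},{"offset": [1,0,131],"roll": 0,"hand": 80},{"offset": [1,0,131],"roll": 0,"hand": 80},{"offset": [1,0,131],"roll": 0,"hand": 80},{"offset": [1,0,131],"roll": 0,"hand": 80},{"offset": [1,0,120],"roll": 0,"hand": 80},{"offset": [1,0,85],"roll": 0,"hand": 80},{"offset": [1,0,45],"roll": 0,"hand": 80},{"offset": [1,0,20],"roll": 0,"hand": 80},{"offset": [1,0,20],"roll": 0,"hand": 80},{"offset": [1,0,20],"roll": 0,"hand": 80}]}}

```text
clock: 25.88
tool_pos: [0.5878, 0.0253, 0.1805]
orientation: [-179.9, -0.2, -7.5]
force: [-0.3, -0.3, -0.3]
opening: 0.08
```

```bash
python3 go.py 0.446,-0.1545,0.17,-97.5
```

```text
t 25.88 at [0.5878 0.0253 0.1805] rpy [-179.88   -0.25   -7.49] open 80.0 F [-0.3 -0.3 -0.3]
0.446,-0.1545,0.17,-97.5 offset [-117.2, 196.8, 9.6] roll 1.571 rows>= 6
```

Request:
{"api": "jog_arm", "payload": {"motion": [{"offset": [-117,197,10],"roll": 1.571,"hand": 87},{"offset": [-117,197,10],"roll": 1.571,"hand": 87},{"offset": [-117,197,10],"roll": 1.571,"hand": 87},{"offset": [-117,197,10],"roll": 1.571,"hand": 87},{"offset": [-117,197,10],"roll": 1.571,"hand": 87},{"offset": [-117,197,10],"roll": 1.571,"hand": 87},{"offset": [-117,197,10],"roll": 1.571,"hand": 87},{"offset": [-117,197,10],"roll": 1.571,"hand": 87},{"offset": [-117,197,10],"roll": 1.571,"hand": 87},{"offset": [-117,197,10],"roll": 1.571,"hand": 87},{"offset": [-117,197,10],"roll": 1.571,"hand": 87},{"offset": [-117,197,10],"roll": 1.571,"hand": 87},{"offset": [-117,197,10],"roll": 1.571,"hand": 87},{"offset": [-117,197,10],"roll": 1.571,"hand": 87},{"offset": [-117,197,10],"roll": 1.571,"hand": 87},{"offset": [-117,197,10],"roll": 1.571,"hand": 87},{"offset": [-117,197,10],"roll": 1.571,"hand": 87}]}}

```text
clock: 27.3
tool_pos: [0.4449, -0.1551, 0.1673]
orientation: [180.0, -0.0, -97.4]
force: [0.1, -0.1, -0.6]
opening: 0.0868
```

```bash
python3 go.py 0.446,-0.1545,0.045,-97.5
```

```text
t 27.3 at [ 0.4449 -0.1551  0.1673] rpy [179.97  -0.   -97.4 ] open 86.8 F [ 0.1 -0.1 -0.6]
0.446,-0.1545,0.045,-97.5 offset [-0.7, -1.1, 122.3] roll 0.002 rows>= 3
```

Request:
{"api": "jog_arm", "payload": {"motion": [{"offset": [-1,-1,40],"roll": 0,"hand": 87},{"offset": [-1,-1,80],"roll": 0,"hand": 87},{"offset": [-1,-1,110],"roll": 0,"hand": 87},{"offset": [-1,-1,122],"roll": 0,"hand": 87},{"offset": [-1,-1,122],"roll": 0,"hand": 87},{"offset": [-1,-1,122],"roll": 0,"hand": 48},{"offset": [-1,-1,122],"roll": 0,"hand": 48},{"offset": [-1,-1,122],"roll": 0,"hand": 48},{"offset": [-1,-1,122],"roll": 0,"hand": 48},{"offset": [-1,-1,122],"roll": 0,"hand": 48},{"offset": [-1,-1,122],"roll": 0,"hand": 48},{"offset": [-1,-1,122],"roll": 0,"hand": 48},{"offset": [-1,-1,122],"roll": 0,"hand": 48},{"offset": [-1,-1,122],"roll": 0,"hand": 48},{"offset": [-1,-1,112],"roll": 0,"hand": 48},{"offset": [-1,-1,80],"roll": 0,"hand": 48},{"offset": [-1,-1,40],"roll": 0,"hand": 48},{"offset": [-1,-1,0],"roll": 0,"hand": 48},{"offset": [-1,-1,-32],"roll": 0,"hand": 48},{"offset": [-1,-1,-32],"roll": 0,"hand": 48}]}}

```text
clock: 28.97
tool_pos: [0.4497, -0.1547, 0.2065]
orientation: [-179.3, 0.0, -97.4]
force: [1.8, -0.1, -2.1]
opening: 0.0549
```

```bash
python3 go.py 0.4929,0.1582,0.2,-97.5
```

```text
t 28.97 at [ 0.4497 -0.1547  0.2065] rpy [-1.7934e+02  3.0000e-02 -9.7440e+01] open 54.9 F [ 1.8 -0.1 -2.1]
0.4929,0.1582,0.2,-97.5 offset [-315.8, -2.3, 6.7] roll 0.001 rows>= 8
```

Request:
{"api": "jog_arm", "payload": {"motion": [{"offset": [-25,-1,0],"roll": 0,"hand": 48},{"offset": [-55,-2,2],"roll": 0,"hand": 48},{"offset": [-316,-5,2],"roll": 0,"hand": 48},{"offset": [-316,-5,2],"roll": 0,"hand": 48},{"offset": [-316,-5,2],"roll": 0,"hand": 48},{"offset": [-316,-5,2],"roll": 0,"hand": 48},{"offset": [-316,-5,2],"roll": 0,"hand": 48},{"offset": [-316,-5,2],"roll": 0,"hand": 48},{"offset": [-316,-5,2],"roll": 0,"hand": 48},{"offset": [-316,-5,2],"roll": 0,"hand": 48},{"offset": [-316,-5,2],"roll": 0,"hand": 48},{"offset": [-316,-5,2],"roll": 0,"hand": 48},{"offset": [-316,-5,2],"roll": 0,"hand": 48},{"offset": [-316,-5,2],"roll": 0,"hand": 48},{"offset": [-316,-5,2],"roll": 0,"hand": 48}]}}

```text
clock: 30.22
tool_pos: [0.4924, 0.1576, 0.1977]
orientation: [-180.0, 0.0, -97.6]
force: [0.3, -0.1, -2.6]
opening: 0.0549
```

```bash
python3 go.py 0.4929,0.1582,0.066,-97.5
```

```text
t 30.22 at [0.4924 0.1576 0.1977] rpy [-1.7999e+02  1.0000e-02 -9.7580e+01] open 54.9 F [ 0.3 -0.1 -2.6]
0.4929,0.1582,0.066,-97.5 offset [-0.7, -0.4, 131.7] roll -0.001 rows>= 4
```

Request:
{"api": "jog_arm", "payload": {"motion": [{"offset": [-1,0,35],"roll": 0,"hand": 48},{"offset": [-1,0,75],"roll": 0,"hand": 48},{"offset": [-1,0,108],"roll": 0,"hand": 48},{"offset": [-1,0,122],"roll": 0,"hand": 48},{"offset": [-1,0,128],"roll": 0,"hand": 48},{"offset": [-1,0,130],"roll": 0,"hand": 48},{"offset": [-1,0,131],"roll": 0,"hand": 48},{"offset": [-1,0,131],"roll": 0,"hand": 48},{"offset": [-1,0,131],"roll": 0,"hand": 80},{"offset": [-1,0,131],"roll": 0,"hand": 80},{"offset": [-1,0,131],"roll": 0,"hand": 80},{"offset": [-1,0,131],"roll": 0,"hand": 80},{"offset": [-1,0,131],"roll": 0,"hand": 80},{"offset": [-1,0,120],"roll": 0,"hand": 80},{"offset": [-1,0,85],"roll": 0,"hand": 80},{"offset": [-1,0,45],"roll": 0,"hand": 80},{"offset": [-1,0,10],"roll": 0,"hand": 80},{"offset": [-1,0,10],"roll": 0,"hand": 80},{"offset": [-1,0,10],"roll": 0,"hand": 80}]}}

```text
clock: 31.8
tool_pos: [0.4937, 0.1602, 0.1902]
orientation: [-179.8, 0.2, -97.5]
force: [-0.1, 0.2, -0.4]
opening: 0.0801
```

```bash
python3 go.py 0.45,-0.3,0.22,-97.5
```

```text
t 31.8 at [0.4937 0.1602 0.1902] rpy [-179.78    0.22  -97.49] open 80.1 F [-0.1  0.2 -0.4]
0.45,-0.3,0.22,-97.5 offset [461.9, -16.8, -31.5] roll 0.0 rows>= 12
```

Now clear the arm from the view for a final check.

Request:
{"api": "jog_arm", "payload": {"motion": [{"offset": [30,-2,-30],"roll": 0,"hand": 80},{"offset": [462,-17,-31],"roll": 0,"hand": 80},{"offset": [462,-17,-31],"roll": 0,"hand": 80},{"offset": [462,-17,-31],"roll": 0,"hand": 80},{"offset": [462,-17,-31],"roll": 0,"hand": 80},{"offset": [462,-17,-31],"roll": 0,"hand": 80},{"offset": [462,-17,-31],"roll": 0,"hand": 80},{"offset": [462,-17,-31],"roll": 0,"hand": 80},{"offset": [462,-17,-31],"roll": 0,"hand": 80},{"offset": [462,-17,-31],"roll": 0,"hand": 80},{"offset": [462,-17,-31],"roll": 0,"hand": 80},{"offset": [462,-17,-31],"roll": 0,"hand": 80},{"offset": [462,-17,-31],"roll": 0,"hand": 80},{"offset": [462,-17,-31],"roll": 0,"hand": 80},{"offset": [462,-17,-31],"roll": 0,"hand": 80},{"offset": [462,-17,-31],"roll": 0,"hand": 80},{"offset": [462,-17,-31],"roll": 0,"hand": 80}]}}

```text
clock: 33.22
tool_pos: [0.4492, -0.2999, 0.2185]
orientation: [180.0, 0.0, -97.4]
force: [0.2, 1.1, 0.1]
opening: 0.0799
```

```bash
python3 -c "
from h import *
s=snap('top'); crop(s,100,120,270,245,4,'c7')
s=snap('side'); cv2.imwrite('pics/c8.png',s['img'][:,:,::-1])"
```

```text
(no output)
```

View pics/c7.png

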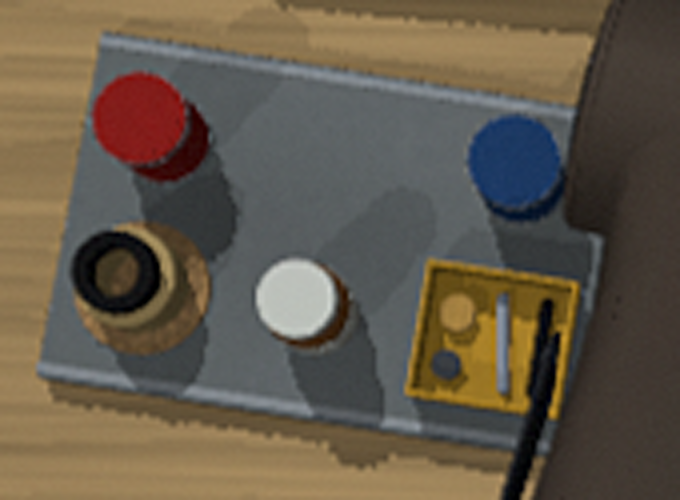

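View pics/c8.png

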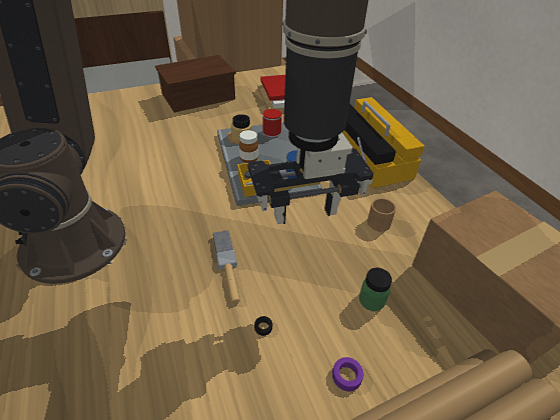

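The top crop shows all five in place and upright: red lid (140,119), blue lid (515,160), white cap (298,300), black roll (115,271). In the side view the green jar at (376,290) has not moved. I'll check these in the board frame.

```bash
python3 -c "
from h import *
s=snap('top'); a=np.radians(-7.46); R=np.array([[np.cos(a),-np.sin(a)],[np.sin(a),np.cos(a)]])
for n,p,z,o in [('red-cork',(140,119),.09,(-.05,.12)),('blue-tray',(515,160),.09,(-.05,-.12)),('amber-board',(298,300),.1,(0,0)),('black-cork',(115,271),.084,(-.05,.12))]:
    w=unproj(s,(np.array(p)+.5)/4-.5+[100,120],z)[0,:2]; print(n,w.round(4),((w-[.5425,.1517])@R-o).round(4))
print(ctrl.get_obs()['clock'],ctrl.get_obs()['force'])"
```

```text
red-cork [0.6086 0.2655] [0.1007 0.0014]
blue-tray [0.5886 0.0254] [0.1121 0.0007]
amber-board [0.4931 0.158 ] [-0.0498 -0.0002]
black-cork [0.5109 0.278 ] [0.0023 0.0011]
33.3667 [ 0.31415275 -0.20993623  0.50198419]
```

All are well inside tolerance, so I hand it in.

```bash
python3 -c "
from plant import order; print(order.close_job())"
```

```text
the job is handed in; nothing more can be done
None
```

The packing corner is laid out and handed in at about 33 s of the 128 s. The job reports no verdict.

My last checks came from one top picture, read by eye and good to about 2–3 mm:

| Item | Measured | Required |
|---|---|---|
| Black roll, from the tan roll | about 0.3 mm off centre | under 10 mm |
| Tan roll, from the pad's centre (measured before the black roll went on) | about 2 mm off | under 12 mm |
| Amber jar, board frame | x = -50 mm, y = 0 mm | x -65 to -35, y ±15 |
| Red tin, behind the pad's centre | 101 mm, 1 mm sideways | 78 to 118, ±15 |
| Blue tin, behind the tray's centre | 112 mm, 1 mm sideways | 90 to 130, ±15 |

- **Upright and released:** the top view shows all five standing upright or lying flat, and the arm is clear of them. The side view agrees for the stack, the red tin and the amber jar, but the gripper hides most of the blue tin there.
- **Green jar:** it stands upright at the same pixel position in the side view as at the start.
- **A check that disagreed:** an early outline fit of the tins differed from the readings of their top circles. It was up to about 10 mm off in the top view and up to about 30 mm in the side view. The fit left out the steel rims and matched the outlines poorly, so I used the top circles. The grasps at those positions closed to the expected widths.

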